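Free the pawl and close the veneer press

ROBOT

A 6-joint arm with a two-finger parallel gripper is mounted at the origin on the work surface. World frame = base frame: x ahead of the robot, y to its left, z up, the work surface at z = 0. Lengths are in m, angles in rad, forces in N, time in s.
With the tool pointing down it reaches from about 0.325 to 0.775 m from the base axis. Payload 5.5 kg.
Tool frame: the origin (TCP) lies midway between the tips of the shut fingers; the grasp point (between the pads) lies 19 mm behind it; z points along the fingers, y is the line along which they close (so a half turn about z gives the same grasp; the last joint's range is limited). The gripper opens to 88 mm and grips with 3 to 60 N. Pads are 20 mm wide; open, the fingers measure 115 mm over their backs; the gripper's body (75 mm by 178 mm) begins 61 mm behind the grasp point.
Start: joints at [1.089, 0.091, 1.231, -0, 1.82, -0.057], TCP at [0.247, 0.547, 0.223] pointing down, gripper open.
Joint ranges: [-2.87, 2.87], [-0.86, 2.18], [0.17, 2.46], [-1.51, 4.65], [0.06, 2.69], [-2.65, 2.65]. Speed limits (rad/s): [2.57, 2.57, 3.01, 3.14, 3.14, 3.14].

INTERFACE

Orientations are given as a rotation vector (axis times angle).
In Python, from station import get_obs, optics, finish_job gives the robot as it stands.
- The arm moves only by the shell command python3 -m creep 'ROWS' [FORCE]. ROWS is JSON, one flat list of numbers, 7 for each row, row after row: the shift along the tool's x, y, z in cm, then the turn, a rotation vector about the tool's x, y, z in degrees, then the finger opening in cm, from 0 to 8.78. In form: [dx, dy, dz, ax, ay, az, fingers, dx, dy, dz, ax, ay, az, fingers, ...]. A call has 1 to 10 rows; each row is the pose to reach, as a shift and turn from the pose commanded when the call began, along the tool's axes at that moment; what a row does not reach only later rows make up. A row lasts 1/12 s, in which the tool goes at most 41.7 mm and 7.16 degrees, less where a joint would pass 70% of its speed; a pose out of reach is approached as far as the arm can. A call with a gripper value outside its range is refused whole. The fingers move at their own pace and stop on an object; FORCE is the grip in N (left out, the last holds). Time passes only in rows, so rows that repeat a pose let the fingers close. It gives the time, the measured TCP pose, the force, the opening and the grip force at its end, in the units of the state.
- get_obs(): the state, without advancing time (a new reading comes with each control period).
- optics.snapshot(name): name is "scene" or "top" or "wrist"; returns a dict with "img" (420x560x3 uint8, red, green, blue), "fx", "fy", "cx", "cy" (pixels), "view" (4x4, takes a point from world to camera coordinates). Camera axes: x right, y down, z forward; pixel columns grow to the right and rows downward; lengths in m; the calibration is good to about 2 mm. A picture is of the moment at which its call begins. There is no depth.
- finish_job(): hands the job in; it is judged then, once.
Trained networks look in the newest picture that a camera, given by its name, has taken for a name from the list of things; names that differ only in an ending like _2 or _b are one class to them, and where a whole thing is asked for, a point or a joint stands for the part that bears it (a point fixed in the world has none). Each returns a list of dicts, best first, with "confidence" (0 to 1); they miss things now and then, are a little off and sometimes report something else, mostly with a low value. They report only what shows in the picture. A call takes as long as a camera call. They do not tell look-alikes from the thing itself.
- optics.find_in(label, camera): "bbox" ([left, top, right, bottom] in pixels, round what is visible of it).
- optics.trace(label, camera): "mask" (420x560 bool, what is visible of it) and "bbox" ([left, top, right, bottom] in pixels, round what is visible of it).
The state is a dict: "time_s": time; "qpos": joint angles; "qvel": joint speeds; "effort": joint torques, N m; "ee_pos": TCP position; "orientation": TCP orientation; "ft_force": force on the tool from outside, world axes, zero at the start; "torque": the same for the moment, N m; "opening": finger opening in m; "grip_force": force on a finger pad.
Only numpy, scipy, OpenCV 4.12 (cv2) and the standard library are available. Lean on these libraries where they do the work, as an engineer would, in place of code of your own. Each camera call takes 0.05 s, during which the arm holds its last target. There are 200 camera calls.

TASK

Pick up the plain square steel rod and use it, not the fingers, to flick the pawl of the veneer press up from under its lift tab and right over backwards until it stays clear of the ratchet wheel. Then push the raised press plate all the way down flat on to the panel, and leave the rod lying on the bench top.

Things in the scene. Friction and masses are not known exactly. Their poses are not given: they have to be found in the camera images.
- rod: Release rod: plain straight square steel bar, 220 mm long, 10 x 10 mm, 0.16 kg, no handle, both ends alike. It lies flat on the bench in a row with a screwdriver and a glue brush, in any order, roughly along world y. Origin at its centre (5 mm above the bench), x axis along its length.
- press: Small clamshell veneer press fixed to the bench. Origin at bench height below the middle of the plate; z up; -x is its front, towards the robot; the pawl is on its -y side. In its frame, mm: base x -125..125, y -160..110, 15 high; plate hinge axis along y at x 80, z 55, with a 42 radius ratchet wheel at y -105..-95; pawl pivot axis along y at x 26, z 104, on a post y -106..-94.
- lift_tab (a point): Centre of the underside of the flat steel lift tab on the pawl's outer side (moves with the pawl). Engaged, the tab is level, 38 mm (press x) by 46 mm (press y), 6 thick, and this point is at x 66, y -128, z 101 mm in the press frame, 40 mm from the pivot axis. Below it is free space down to the base (15 mm), open outwards (-y).
- pawl (a joint): Pawl angle, rad. 0 = engaged, level, pointing to press +x, nose in the wheel. It grows as the tab is lifted and swings up and over its pivot towards the front (-x): 1.57 upright, 2.6 thrown back on its stop. Light (under 1 N at the tab). Left short of upright it falls back in; past 1.8 it falls over and stays back.
- plate (a joint): Press plate angle, rad. 0 = closed, flat on the panel; starts raised at 0.7 to 0.9. 0.8 kg, it spans 15 to 165 mm from the hinge towards the front, y -76..76, top face 10 mm above the hinge line (z 65 mm closed), with a front lip to 183 mm. Stiff hinge: stays where left; straight pushes down 85 mm from the hinge axis take 4 to 15 N all the way. Pushed with the pawl engaged, a tooth stops it within 20 degrees and binds the pawl.
Not all that is in view belongs to the job. Several things look just like the rod: the one meant starts farthest from the robot's base.

How it is judged:
On the way, in this order (a step that is already met when the one before it is completed fails the run):
1. the rod, held against the pawl, lifts it out of the wheel while the plate is still raised (contact force between rod and press above 0.05 N and value of joint pawl above 0.4 rad and height (world z) of rod above 0.06 m and value of joint plate above 0.5 rad), for 0.05 s.
2. the pawl is thrown right back and stays there, the plate still raised (value of joint pawl above 1.9 rad and value of joint plate above 0.5 rad), for 0.2 s.
3. the plate is pushed down on to the panel (value of joint plate below 0.1 rad), for 0.1 s.
At the end, for the whole second after the job is handed in: The pawl is thrown back (joint pawl above 1.9 rad), the plate is down on the panel (joint plate below 0.1 rad), and the rod lies at rest flat on the bench top, its centre less than 20 mm above it (value of joint pawl above 1.9 rad and value of joint plate below 0.1 rad and height (world z) of rod below 0.02 m and linear speed of rod below 0.03 m/s); the robot touches nothing.
It also fails if it takes over 64 s, if anything falls off the work surface, if the arm or the gripper's body presses on something with over 40 N, if the wrist force passes 120 N, or if a joint passes its speed limit or range.

## Working session

There is one attempt and no reset: what is moved stays moved. The work goes in short steps, Python scripts to look and compute and a shell command to move; the robot and the scene stay as the last step left them, time stands still between calls to the robot, and variables do not carry over. Pictures are saved under pics/ and viewed, at most 10 in all, crops included, and the job is handed in when it is done.

```bash
mkdir -p pics; ls; cat > h.py <<'E'
import numpy as np, cv2
from station import get_obs, optics, finish_job
from scipy.spatial.transform import Rotation as R
def snap(n):
    s=optics.snapshot(n); return s
def ray(s,u,v):
    V=np.array(s["view"]); d=V[:3,:3].T@np.array([(u-s["cx"])/s["fx"],(v-s["cy"])/s["fy"],1]); o=-V[:3,:3].T@V[:3,3]; return o,d
def onplane(s,u,v,z):
    o,d=ray(s,u,v); return o+d*(z-o[2])/d[2]
def proj(s,p):
    V=np.array(s["view"]); c=V[:3,:3]@np.array(p)+V[:3,3]; return np.array([s["fx"]*c[0]/c[2]+s["cx"],s["fy"]*c[1]/c[2]+s["cy"]])
def save(n,im): cv2.imwrite("pics/"+n+".png",cv2.cvtColor(im,cv2.COLOR_RGB2BGR))
E
python3 - <<'E'
from h import *
ims=[]
for c in("top","scene"):
    s=snap(c); ims.append(s["img"])
    V=np.array(s["view"]);print(c,s["fx"],s["cx"],-V[:3,:3].T@V[:3,3],V[2,:3])
    for l in("rod","press","lift_tab","pawl","plate"):
        for d in optics.trace(l,c):
            m=d["mask"].astype(np.uint8); 
            r=cv2.minAreaRect(cv2.findNonZero(m))
            print(l,d["bbox"],round(d["confidence"],2),r, onplane(s,*r[0],0.005).round(3))
    save(c,s["img"])
E
```

```text
pics
top 530.9205714640283 282.6336176789372 [ 0.2983864  -0.06178669  1.14504332] [ 0.1654707   0.00950061 -0.98616894]
rod [326.3, 218.9, 430.8, 242.0] 0.81 ((378.3369140625, 230.7572021484375), (101.412841796875, 5.730133056640625), 12.15494155883789) [ 0.437 -0.256  0.005]
rod [384.6, 269.8, 418.4, 366.6] 0.67 ((400.89361572265625, 318.17816162109375), (5.516758441925049, 104.80095672607422), 16.22019386291504) [ 0.252 -0.295  0.005]
press [133.9, 145.6, 263.4, 264.9] 0.96 ((196.25958251953125, 203.616943359375), (130.59010314941406, 118.04736328125), 0.6227556467056274) [0.504 0.138 0.005]
pawl [223.6, 154.8, 255.9, 178.6] 0.89 ((240.71231079101562, 166.321533203125), (24.129459381103516, 28.678001403808594), 86.8201675415039) [0.586 0.04  0.005]
plate [129.9, 144.7, 237.7, 215.3] 0.59 ((183.859619140625, 183.41207885742188), (61.39202117919922, 114.23890686035156), 80.07376098632812) [0.55  0.166 0.005]
scene 537.1667993893471 280.72279903017596 [1.09158954 0.45058621 0.70314739] [-0.61786897 -0.48590895 -0.61816699]
rod [211.3, 134.9, 286.3, 166.1] 0.88 ((249.30386352539062, 1
[... 369 characters left out ...]
32422), 36.02737045288086) [ 0.467 -0.041  0.005]
press [243.3, 188.9, 448.4, 373.7] 0.8 ((348.615478515625, 267.42755126953125), (181.23220825195312, 158.49261474609375), 32.3301887512207) [0.456 0.107 0.005]
lift_tab [257.8, 228.5, 305.0, 261.9] 0.79 ((280.7837219238281, 239.1661834716797), (33.63962173461914, 31.2395076751709), 40.36453628540039) [ 0.468 -0.041  0.005]
pawl [259.3, 228.4, 303.7, 263.2] 0.9 ((280.973876953125, 239.0292510986328), (32.790618896484375, 32.55527877807617), 41.82017135620117) [ 0.467 -0.041  0.005]
plate [263.4, 189.9, 423.1, 330.3] 0.64 ((342.59027099609375, 253.57223510742188), (118.48001861572266, 136.71304321289062), 25.676816940307617) [0.431 0.078 0.005]
```

```bash
python3 -c "
import cv2
cv2.imwrite('pics/top1.png',cv2.resize(cv2.imread('pics/top.png'),(800,600),interpolation=cv2.INTER_CUBIC))"
```

```text
(no output)
```

View pics/top1.png

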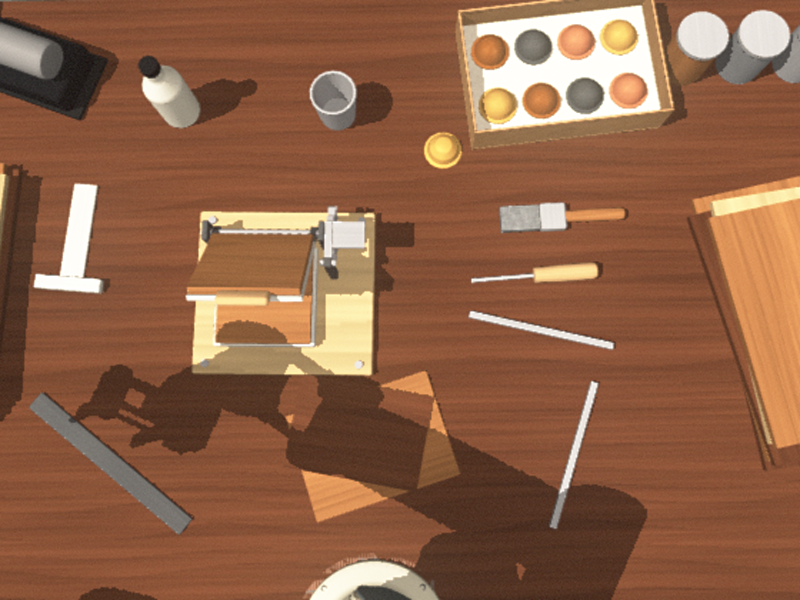

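View pics/scene.png

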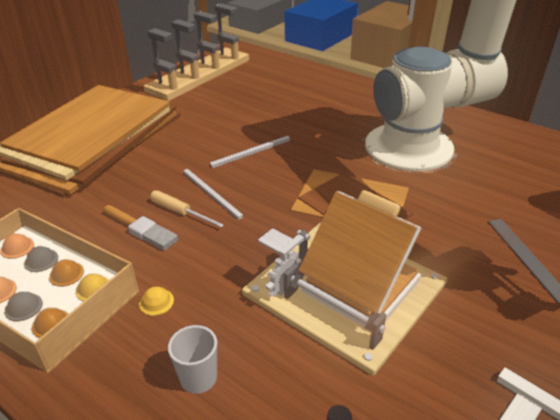

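Candidates for the rod in the top view: A at (378,231), 0.51 m from the base and in the row with the screwdriver and brush. B at (401,318), 0.39 m from the base. The dark flat bar at (77,325) is too wide. A is the farthest, so it fits. I'll confirm it in a crop that also gives me the press corners.

```bash
python3 - <<'E'
from h import *
im=cv2.imread("pics/top.png")
cv2.imwrite("pics/c1.png",cv2.resize(im[130:280,120:440],(800,375),interpolation=cv2.INTER_CUBIC))
s=snap("top")
for d in optics.trace("rod","top"):
    p=np.argwhere(d["mask"])[:,::-1].astype(float)
    w=np.array([onplane(s,u,v,.008)[:2] for u,v in p]); c=w.mean(0); 
    e=np.linalg.svd(w-c,full_matrices=False)[2][0]; t=(w-c)@e
    print("rod",d["confidence"],c.round(4),(c+e*(t.min()+t.max())/2).round(4),e.round(3),np.ptp(t),"dist",np.hypot(*c))
print(get_obs()["ee_pos"],get_obs()["orientation"])
E
```

```text
rod 0.83 [ 0.2567 -0.2959] [ 0.2547 -0.2952] [-0.945  0.327] 0.2182925649572764 dist 0.3917024187373295
rod 0.69 [ 0.4376 -0.2539] [ 0.4373 -0.2551] [-0.239 -0.971] 0.21900449233870034 dist 0.5059392999166068
[0.24727219 0.54670174 0.22267482] [-6.62191065e-01 -3.07100228e+00 -1.08741680e-04]
```

View pics/c1.png

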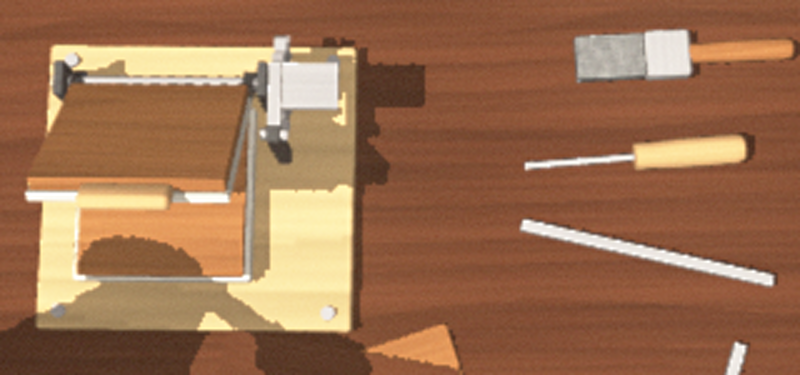

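The crop shows A is a plain square bar with no handle, at (522,225)-(773,282), so A it is. The base corners are at about (53,47), (356,47), (352,330) and (37,328), and the tab is at (283..338, 62..108).

```bash
cat >> h.py <<'E'
def T(P,p):
    c,s_=np.cos(P[2]),np.sin(P[2]); p=np.array(p,float)/1000
    return np.array([P[0]+c*p[0]-s_*p[1],P[1]+s_*p[0]+c*p[1],p[2]])
E
python3 - <<'E'
from h import *
from scipy.optimize import least_squares
s=snap("top")
px=np.array([[53,47],[356,47],[352,330],[37,328]])/2.5+[120,130]-0.3
pm=[[125,110,15],[125,-160,15],[-125,-160,15],[-125,110,15]]
f=lambda P:np.concatenate([proj(s,T(P,m))-q for m,q in zip(pm,px)])
r=least_squares(f,[.5,.13,0]);P=r.x;print(P,r.fun.round(1))
print("tab",T(P,[66,-128,101]))
for x,y in[(47,-151),(85,-105)]: print((proj(s,T(P,[x,y,107]))-[120,130])*2.5)
for n,p in dict(rod=[.4373,-.2551,.005]).items(): print((proj(s,p)-[120,130])*2.5)
s2=snap("scene")
print([proj(s2,T(P,[x,y,107])).round() for x,y in[(47,-151),(85,-151),(85,-105),(47,-105)]])
for h in(.7,.8,.9):
  print(h,[((proj(s,T(P,[80-183*np.cos(h),y,55+183*np.sin(h)]))-[120,130])*2.5).round() for y in(-76,76)])
o=get_obs();M=R.from_rotvec(o["orientation"]).as_matrix();print(M.round(3))
E
```

```text
[ 0.50216623  0.15410434 -0.02327103] [-0.6 -0.7  0.4 -0.3  0.4  0.4 -0.2  0.4]
tab [0.56516993 0.02460325 0.101     ]
[338.04606753 107.78422843]
[281.87931786  61.66979864]
[644.24860947 251.9776838 ]
[array([272., 228.]), array([258., 240.]), array([279., 251.]), array([293., 239.])]
0.7 [array([229., 228.]), array([ 25., 226.])]
0.8 [array([227., 208.]), array([ 20., 207.])]
0.9 [array([225., 187.]), array([ 16., 186.])]
[[-0.911  0.412  0.   ]
 [ 0.412  0.911  0.   ]
 [-0.     0.    -1.   ]]
```

```bash
cat >> h.py <<'E'
P=np.array([.50217,.15410,-.02327])
def to(p,ang):
    "shift cm in tool axes + az deg to bring TCP to p, pointing down, tool x at world angle ang deg"
    o=get_obs(); r=R.from_rotvec(o["orientation"]); a=np.deg2rad(ang)
    G=R.from_matrix(np.array([[np.cos(a),np.sin(a),0],[np.sin(a),-np.cos(a),0],[0,0,-1]]).T)
    print("d",(r.inv().apply(np.array(p)-o["ee_pos"])*100).round(2),"rot",(np.rad2deg((r.inv()*G).as_rotvec())).round(2), "t",o["time_s"],o["ft_force"])
E
python3 -c "
from h import *
to([.4277,-.2939,.12],76.2)"
```

```text
d [-51.08 -69.15  10.27] rot [ 0.   -0.   79.46] t 0.8 [-0.60059061  0.12748278 -0.19943349]
```

```bash
python3 -m creep '[-51.1,-69.1,0,0,0,79.5,5, -51.1,-69.1,0,0,0,79.5,5, -51.1,-69.1,0,0,0,79.5,5, -51.1,-69.1,0,0,0,79.5,5, -51.1,-69.1,0,0,0,79.5,5, -51.1,-69.1,0,0,0,79.5,5, -51.1,-69.1,0,0,0,79.5,5, -51.1,-69.1,0,0,0,79.5,5, -51.1,-69.1,0,0,0,79.5,5, -51.1,-69.1,0,0,0,79.5,5]'
python3 -c "
from h import *
to([.4277,-.2939,.10],76.2)"
```

```text
time_s: 1.63
ee_pos: [0.3347, 0.1376, 0.2229]
orientation: [2.339, 2.096, 0.002]
ft_force: [0.9, -0.5, 0.2]
opening: 0.0502
grip_force: 0.0
d [-41.88  13.94  12.29] rot [ 0.07 -0.03  7.53] t 1.6333 [ 0.86379487 -0.51970883  0.17506381]
```

```bash
python3 -m creep '[-41.9,13.9,6,0,0,7.5,5, -41.9,13.9,12,0,0,7.5,5, -41.9,13.9,12,0,0,7.5,5, -41.9,13.9,12,0,0,7.5,5, -41.9,13.9,12,0,0,7.5,5, -41.9,13.9,12,0,0,7.5,5, -41.9,13.9,12,0,0,7.5,5, -41.9,13.9,12,0,0,7.5,5, -41.9,13.9,12,0,0,7.5,5, -41.9,13.9,12,0,0,7.5,5]'
python3 -c "
from h import *
to([.4277,-.2939,.10],76.2)"
```

```text
time_s: 2.47
ee_pos: [0.4211, -0.2554, 0.1136]
orientation: [2.466, 1.945, 0.001]
ft_force: [0.3, 0.4, -0.1]
opening: 0.0501
grip_force: 0.0
d [-3.59  1.54  1.36] rot [0.05 0.01 0.31] t 2.4667 [ 0.30689729  0.37439934 -0.09294732]
```

```bash
python3 -m creep '[-3.6,1.5,1.4,0,0,0,5, -3.6,1.5,1.4,0,0,0,5, -3.6,1.5,1.4,0,0,0,5, -3.6,1.5,1.4,0,0,0,5]'
python3 - <<'E'
from h import *
to([.4277,-.2939,.10],76.2)
s=snap("wrist")
for d in optics.trace("rod","wrist"):
    p=np.argwhere(d["mask"])[:,::-1].astype(float)
    w=np.array([onplane(s,u,v,.008)[:2] for u,v in p]); c=w.mean(0); 
    e=np.linalg.svd(w-c,full_matrices=False)[2][0]; t=(w-c)@e
    print("rod",d["bbox"],d["confidence"],c.round(4),(c+e*(t.min()+t.max())/2).round(4),e.round(3),np.ptp(t))
E
```

```text
time_s: 2.8
ee_pos: [0.4273, -0.2913, 0.1001]
orientation: [-2.466, -1.945, -0.0]
ft_force: [0.8, 0.0, 1.0]
opening: 0.05
grip_force: 0.0
d [-0.24  0.1   0.01] rot [-0.02 -0.04  0.31] t 2.8 [0.75890469 0.03759468 0.97479131]
rod [0.0, 257.3, 175.3, 289.3] 0.8 [ 0.2729 -0.2997] [ 0.2866 -0.304 ] [ 0.954 -0.301] 0.12676188108615302
rod [265.1, 0.0, 283.6, 305.8] 0.68 [ 0.4391 -0.2528] [ 0.4366 -0.2627] [-0.239 -0.971] 0.20869690018075732
```

```bash
python3 -m creep '[-0.2,0,3,0,0,0.3,4, -0.2,0,6,0,0,0.3,4, -0.2,0,8,0,0,0.3,4, -0.2,0,9.2,0,0,0.3,4, -0.2,0,9.7,0,0,0.3,4, -0.2,0,9.7,0,0,0.3,4, -0.2,0,9.7,0,0,0.3,4]' 50
python3 -m creep '[0,0,0,0,0,0,0.5, 0,0,0,0,0,0,0.5, 0,0,0,0,0,0,0.5, 0,0,0,0,0,0,0.5, 0,0,0,0,0,0,0.5, 0,0,0,0,0,0,0.5]' 50
```

```text
time_s: 3.48
ee_pos: [0.4278, -0.2937, 0.0046]
orientation: [2.469, 1.939, 0.001]
ft_force: [0.1, -0.6, -0.4]
opening: 0.0399
grip_force: 0.0
time_s: 3.98
ee_pos: [0.4271, -0.2938, 0.0033]
orientation: [2.471, 1.939, 0.0]
ft_force: [0.2, -0.3, 1.6]
opening: 0.0095
grip_force: 50.0
```

```bash
python3 -m creep '[0,0,-2,0,0,0,0.5, 0,0,-5,0,0,0,0.5, 0,0,-7.5,0,0,0,0.5, 0,0,-7.5,0,0,0,0.5, 0,0,-7.5,0,0,0,0.5]' 60
python3 - <<'E'
from h import *
for y in(-320,-267): p=T(P,[66,y,78]);print(p);to(p,88.67)
s=snap("wrist")
for d in optics.trace("rod","wrist"): print(d["bbox"],d["confidence"])
save("w1",s["img"])
E
```

```text
time_s: 4.4
ee_pos: [0.4276, -0.2942, 0.0791]
orientation: [2.469, 1.937, 0.001]
ft_force: [0.1, 0.6, -1.8]
opening: 0.0092
grip_force: 60.0
[ 0.5607064  -0.16734905  0.078     ]
d [15.49  9.91  0.12] rot [  0.14   0.09 -12.43] t 4.4 [ 0.14453767  0.63061149 -1.84022984]
[ 0.5619396 -0.1143634  0.078    ]
d [20.66  8.77  0.11] rot [  0.14   0.09 -12.43] t 4.4 [ 0.14453767  0.63061149 -1.84022984]
[0.0, 271.0, 127.0, 293.6] 0.8
[259.3, 0.0, 284.6, 393.3] 0.7
```

View pics/w1.png

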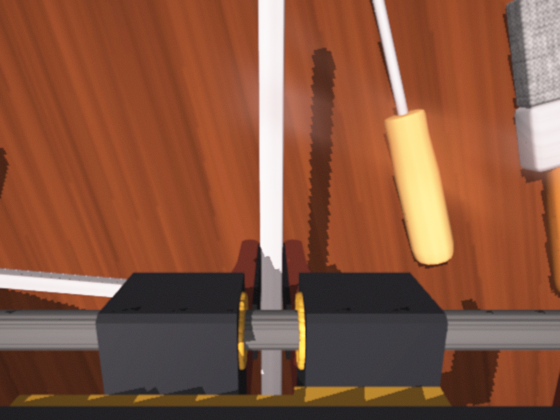

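The rod is held firmly between the fingers along column 270 and runs straight out of the top of the image. Next I move to the pre-insert pose.

```bash
python3 -m creep '[7,9.9,0.1,0,0,-6,0.5, 15.5,9.9,0.1,0,0,-12.4,0.5, 15.5,9.9,0.1,0,0,-12.4,0.5, 15.5,9.9,0.1,0,0,-12.4,0.5, 15.5,9.9,0.1,0,0,-12.4,0.5, 15.5,9.9,0.1,0,0,-12.4,0.5, 15.5,9.9,0.1,0,0,-12.4,0.5, 15.5,9.9,0.1,0,0,-12.4,0.5]'
python3 - <<'E'
from h import *
to(T(P,[66,-267,78]),88.67)
for c in("scene","top"):
    s=snap(c); p0=proj(s,T(P,[66,-168,80])); p1=proj(s,T(P,[66,-320,80])); print(c,p0,p1)
    x,y=[int(v) for v in proj(s,T(P,[40,-190,80]))]
    x=min(max(x,100),460);y=min(max(y,75),345)
    save(c+"2",cv2.resize(s["img"][y-75:y+75,x-100:x+100],(800,600),interpolation=cv2.INTER_CUBIC)); print(x-100,y-75)
    for d in optics.trace("rod",c): print(d["bbox"],round(d["confidence"],2),cv2.minAreaRect(cv2.findNonZero(d["mask"].astype(np.uint8))))
E
```

```text
time_s: 5.17
ee_pos: [0.5587, -0.1669, 0.0751]
orientation: [-2.246, -2.193, 0.003]
ft_force: [0.3, -0.5, -2.1]
opening: 0.0093
grip_force: 60.0
d [ 5.26  0.2  -0.29] rot [-0.19 -0.02 -0.03] t 5.1667 [ 0.33479584 -0.50679001 -2.09077145]
scene [258.21144111 241.95906065] [197.19078552 208.97521779]
158 154
[235.5, 136.5, 288.8, 158.9] 0.84 ((261.7860107421875, 146.39828491210938), (6.051112174987793, 55.69535446166992), 70.42687225341797)
[172.9, 192.6, 262.0, 245.7] 0.7 ((215.30538940429688, 218.9362335205078), (97.19840240478516, 8.756281852722168), 28.442928314208984)
top [264.43137012 167.18597591] [338.24266944 167.47997914]
174 104
[384.3, 268.5, 420.2, 366.9] 0.98 ((400.8302001953125, 317.5943298339844), (6.31858491897583, 105.08082580566406), 15.945395469665527)
[264.4, 165.3, 372.7, 170.8] 0.78 ((318.5, 168.0), (6.0, 105.0), 90.0)
```

View pics/scene2.png

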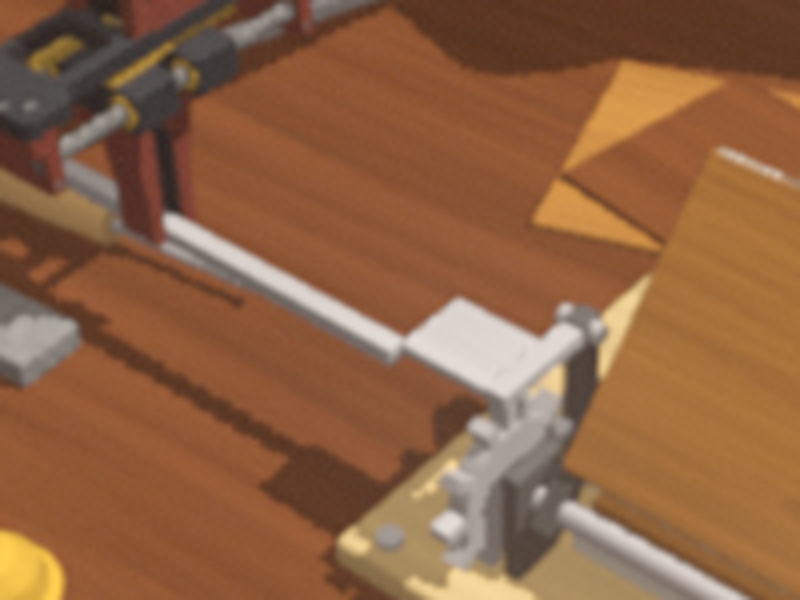

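The tip is at crop (395,352), which is full-frame (257,242). It was predicted at (258,242), so the rod is level and in line with the space under the tab. Inserting now.

```bash
python3 -m creep '[1.5,0,0,0,0,0,0.5, 3,0,0,0,0,0,0.5, 4.5,0,0,0,0,0,0.5, 5.2,0,0,0,0,0,0.5, 5.2,0,0,0,0,0,0.5, 5.2,0,0,0,0,0,0.5]'
python3 - <<'E'
from h import *
to(T(P,[66,-267,78]),88.67)
o=get_obs()
# arc way-points of TCP, press frame, rod centre 1.7 mm above TCP
for a in np.deg2rad([0,20,40,60,80,95,110,122,130]):
    x=26+40*np.cos(a)+9*np.sin(a); z=104+40*np.sin(a)-9*np.cos(a)
    to(T(P,[x,-267,z-1.7]),88.67)
E
```

```text
time_s: 5.87
ee_pos: [0.5612, -0.114, 0.0771]
orientation: [2.246, 2.196, -0.0]
ft_force: [-0.1, -0.7, -2.2]
opening: 0.0091
grip_force: 60.0
d [-0.03  0.07 -0.09] rot [0.01 0.02 0.05] t 5.8667 [-0.1372769  -0.70156264 -2.15535463]
d [-0.03  0.07 -1.62] rot [0.01 0.02 0.05] t 5.8667 [-0.1372769  -0.70156264 -2.15535463]
d [-0.04  0.14 -3.04] rot [0.01 0.02 0.05] t 5.8667 [-0.1372769  -0.70156264 -2.15535463]
d [-0.04 -0.28 -4.4 ] rot [0.01 0.02 0.05] t 5.8667 [-0.1372769  -0.70156264 -2.15535463]
d [-0.04 -1.15 -5.53] rot [0.01 0.02 0.05] t 5.8667 [-0.1372769  -0.70156264 -2.15535463]
d [-0.03 -2.34 -6.3 ] rot [0.01 0.02 0.05] t 5.8667 [-0.1372769  -0.70156264 -2.15535463]
d [-0.03 -3.38 -6.58] rot [0.01 0.02 0.05] t 5.8667 [-0.1372769  -0.70156264 -2.15535463]
d [-0.03 -4.45 -6.58] rot [0.01 0.02 0.05] t 5.8667 [-0.1372769  -0.70156264 -2.15535463]
d [-0.03 -5.28 -6.39] rot [0.01 0.02 0.05] t 5.8667 [-0.1372769  -0.70156264 -2.15535463]
d [-0.03 -5.81 -6.16] rot [0.01 0.02 0.05] t 5.8667 [-0.1372769  -0.70156264 -2.15535463]
```

```bash
python3 -m creep '[0,0.1,-0.9,0,0,0,0.5, 0,0.1,-1.7,0,0,0,0.5, 0,0.1,-2.4,0,0,0,0.5, 0,0.1,-3.1,0,0,0,0.5, 0,0,-3.7,0,0,0,0.5, 0,-0.3,-4.4,0,0,0,0.5, 0,-0.7,-5,0,0,0,0.5, 0,-1.2,-5.6,0,0,0,0.5, 0,-1.8,-6,0,0,0,0.5, 0,-2.3,-6.3,0,0,0,0.5]'
python3 -m creep '[0,-0.6,-0.2,0,0,0,0.5, 0,-1.1,-0.3,0,0,0,0.5, 0,-1.6,-0.3,0,0,0,0.5, 0,-2.1,-0.3,0,0,0,0.5, 0,-2.6,-0.2,0,0,0,0.5, 0,-3,-0.1,0,0,0,0.5, 0,-3.5,0.1,0,0,0,0.5, 0,-3.5,0.1,0,0,0,0.5]'
python3 - <<'E'
from h import *
for c in("scene","top"):
    s=snap(c)
    for d in optics.find_in("lift_tab",c)+optics.find_in("pawl",c): print(c,d)
    x,y=[int(v) for v in proj(s,T(P,[20,-120,110]))]
    save(c+"3",cv2.resize(s["img"][y-75:y+75,x-100:x+100],(800,600),interpolation=cv2.INTER_CUBIC))
E
```

```text
time_s: 6.7
ee_pos: [0.5377, -0.114, 0.1409]
orientation: [2.247, 2.194, 0.001]
ft_force: [0.4, -0.4, -1.9]
opening: 0.0092
grip_force: 60.0
time_s: 7.37
ee_pos: [0.5023, -0.1131, 0.1384]
orientation: [-2.247, -2.194, 0.001]
ft_force: [0.5, 0.3, -2.5]
opening: 0.0095
grip_force: 60.0
scene {'bbox': [285.9, 195.5, 324.1, 231.3], 'confidence': 0.94}
scene {'bbox': [285.5, 197.3, 319.6, 232.9], 'confidence': 0.84}
top {'bbox': [223.0, 186.2, 256.0, 210.0], 'confidence': 0.56}
top {'bbox': [220.4, 184.5, 254.1, 205.6], 'confidence': 0.95}
```

View pics/scene3.png

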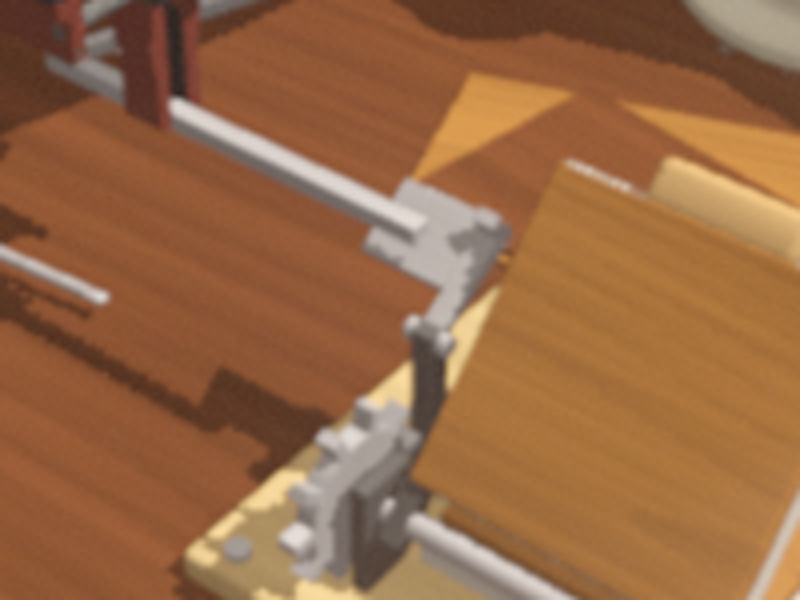

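The pawl is over its pivot on the front side, with the tab at crop (370-510,180-280) tilted back. Pushing the rod clear and withdrawing.

```bash
python3 -m creep '[0,1,-1,0,0,0,0.5, 0,1.5,-1,0,0,0,0.5, -3,1.5,-1,0,0,0,0.5, -6,1.5,-1,0,0,0,0.5, -9,1,-1,0,0,0,0.5, -12.5,-8,-1,0,0,0,0.5, -12.5,-8,0,0,0,0,0.5, -12.5,-8,6,0,0,0,0.5, -12.5,-8,6,0,0,0,0.5, -12.5,-8,6,0,0,0,0.5]'
python3 - <<'E'
from h import *
to([.425,-.24,.0035],88.67)
s=snap("scene")
for d in optics.find_in("lift_tab","scene"): print(d)
E
```

```text
time_s: 8.5
ee_pos: [0.4168, -0.2353, 0.0732]
orientation: [-2.243, -2.187, 0.003]
ft_force: [-0.6, 0.3, -1.9]
opening: 0.0092
grip_force: 60.0
d [-0.48  0.89  6.96] rot [-0.45 -0.26 -0.13] t 8.5 [-0.55725154  0.25792621 -1.87764348]
{'bbox': [285.1, 195.5, 323.2, 232.7], 'confidence': 0.97}
```

```bash
python3 -m creep '[0,0,2.5,0,0,0,0.5, 0,0,4.5,0,0,0,0.5, 0,0,6,0,0,0,0.5, 0,0,6.4,0,0,0,0.5, 0,0,6.4,0,0,0,0.5, 0,0,6.4,0,0,0,0.5, 0,0,6.4,0,0,0,0.5]'
```

```text
time_s: 9.18
ee_pos: [0.4217, -0.2369, 0.0172]
orientation: [2.245, 2.193, 0.001]
ft_force: [0.6, 0.3, -1.8]
opening: 0.0094
grip_force: 60.0
```

```bash
python3 -m creep '[0,0,0.6,0,0,0,0.5, 0,0,1,0,0,0,0.5, 0,0,1.3,0,0,0,0.5, 0,0,1.3,0,0,0,0.5, 0,0,1.3,0,0,0,0.5, 0,0,1.3,0,0,0,0.5]'
```

```text
time_s: 9.68
ee_pos: [0.4206, -0.2365, 0.0033]
orientation: [2.247, 2.194, 0.001]
ft_force: [-2.4, 1.6, 6.8]
opening: 0.0088
grip_force: 60.0
```

```bash
python3 -m creep '[0,0,0,0,0,0,2.5, 0,0,0,0,0,0,2.5, 0,0,0,0,0,0,2.5, 0,0,0,0,0,0,2.5, 0,0,-3,0,0,0,2.5, 0,0,-7,0,0,0,2.5, 0,0,-11,0,0,0,0, 0,0,-15,0,0,0,0, 0,0,-19,0,0,0,0, 0,0,-22,0,0,0,0]' 60
python3 - <<'E'
from h import *
to(T(P,[-10,0,210]),88.67)
s=snap("scene")
for l in("rod","lift_tab"):
  for d in optics.find_in(l,"scene"): print(l,d)
E
```

```text
time_s: 10.52
ee_pos: [0.4205, -0.2364, 0.2257]
orientation: [2.245, 2.193, 0.001]
ft_force: [0.4, 0.0, 0.4]
opening: 0.0023
grip_force: 0.0
d [39.24  6.23  1.52] rot [ 0.17  0.11 -0.03] t 10.5167 [0.39938088 0.01824009 0.36434022]
rod {'bbox': [213.0, 135.7, 287.7, 164.9], 'confidence': 0.97}
rod {'bbox': [198.7, 175.6, 275.3, 218.8], 'confidence': 0.93}
lift_tab {'bbox': [288.1, 195.1, 324.2, 232.4], 'confidence': 0.7}
```

```bash
python3 -m creep '[39.2,6.2,0,0,0,0,0, 39.2,6.2,0,0,0,0,0, 39.2,6.2,0,0,0,0,0, 39.2,6.2,0,0,0,0,0, 39.2,6.2,0,0,0,0,0, 39.2,6.2,0,0,0,0,0, 39.2,6.2,0,0,0,0,0, 39.2,6.2,0,0,0,0,0, 39.2,6.2,0,0,0,0,0, 39.2,6.2,0,0,0,0,0]'
python3 -m creep '[0,0,0,0,0,0,0, 0,0,0,0,0,0,0, 0,0,0,0,0,0,0]'
python3 -c "
from h import *
to(T(P,[-10,0,65]),88.67)"
```

```text
time_s: 11.5
ee_pos: [0.4908, 0.1581, 0.2192]
orientation: [-2.242, -2.196, 0.004]
ft_force: [0.3, -0.0, -0.0]
opening: 0.0007
grip_force: 0.0
time_s: 11.75
ee_pos: [0.4911, 0.1534, 0.2205]
orientation: [-2.247, -2.194, 0.004]
ft_force: [-0.7, -0.0, 0.3]
opening: 0.0004
grip_force: 0.0
d [ 0.11  0.14 15.55] rot [-0.13  0.07 -0.03] t 11.75 [-0.74198143 -0.00807872  0.2947807 ]
```

Now I press straight down, slowly, in stages.

```bash
python3 -m creep '[0,0,1.5,0,0,0,0, 0,0,3,0,0,0,0, 0,0,4.5,0,0,0,0, 0,0,5.5,0,0,0,0, 0,0,6.5,0,0,0,0, 0,0,7.5,0,0,0,0, 0,0,8.5,0,0,0,0, 0,0,9.5,0,0,0,0, 0,0,10.3,0,0,0,0, 0,0,11,0,0,0,0]'
```

```text
time_s: 12.58
ee_pos: [0.4919, 0.1532, 0.1128]
orientation: [2.249, 2.193, 0.003]
ft_force: [-0.5, 1.2, 6.7]
opening: 0.0005
grip_force: 2.5
```

```bash
python3 -m creep '[0,0,0.8,0,0,0,0, 0,0,1.6,0,0,0,0, 0,0,2.4,0,0,0,0, 0,0,3.1,0,0,0,0, 0,0,3.7,0,0,0,0, 0,0,4.1,0,0,0,0, 0,0,4.4,0,0,0,0, 0,0,4.5,0,0,0,0, 0,0,4.5,0,0,0,0]'
```

```text
time_s: 13.33
ee_pos: [0.4916, 0.1536, 0.0667]
orientation: [2.248, 2.194, -0.0]
ft_force: [-0.3, 0.5, -0.1]
opening: 0.0007
grip_force: 0.0
```

```bash
python3 -m creep '[0,0,0.1,0,0,0,0, 0,0,0.2,0,0,0,0, 0,0,0.2,0,0,0,0]'
python3 - <<'E'
from h import *
s=snap("scene"); save("scene4",cv2.resize(s["img"][130:355,200:500],(800,600),interpolation=cv2.INTER_CUBIC))
E
```

```text
time_s: 13.58
ee_pos: [0.4918, 0.1538, 0.0653]
orientation: [2.247, 2.194, 0.0]
ft_force: [-2.4, -1.9, 4.7]
opening: 0.0008
grip_force: 2.2
```

View pics/scene4.png

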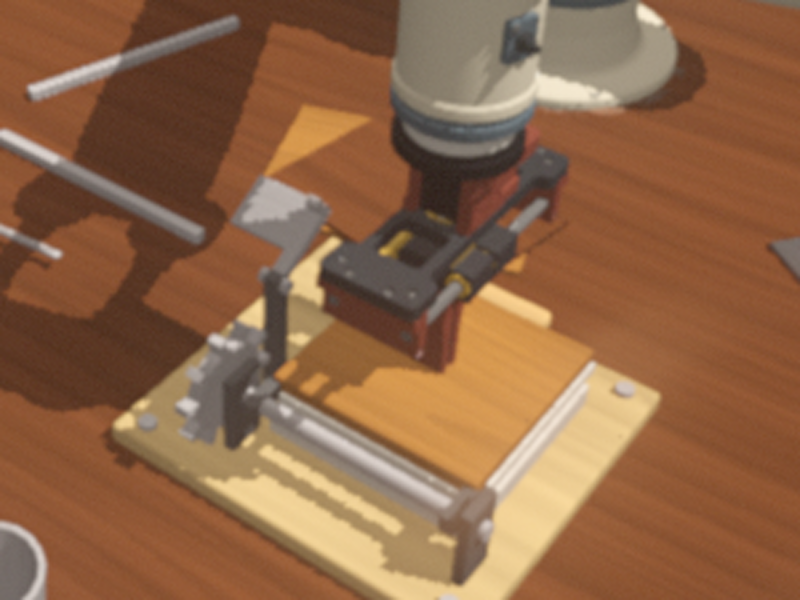

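The plate is level under the fingers at (440,360), the pawl is back at (280,220), and the rod lies on the bench at (100,190). One firmer press, then I retreat upward.

```bash
python3 -m creep '[0,0,0.1,0,0,0,0, 0,0,0.2,0,0,0,0, 0,0,0.3,0,0,0,0]'; python3 -m creep '[0,0,-1,0,0,0,0, 0,0,-4,0,0,0,0, 0,0,-8,0,0,0,0, 0,0,-12,0,0,0,0, 0,0,-15,0,0,0,0, 0,0,-15,0,0,0,0, 0,0,-15,0,0,0,0, 0,0,-15,0,0,0,0]'
python3 - <<'E'
from h import *
s=snap("scene"); save("scene5",s["img"]); 
for l in("rod","lift_tab"):
  for d in optics.find_in(l,"scene"): print(l,d)
E
```

```text
time_s: 13.88
ee_pos: [0.4919, 0.1539, 0.0652]
orientation: [2.247, 2.194, 0.001]
ft_force: [-10.6, -4.9, 23.0]
opening: 0.0001
grip_force: 11.7
time_s: 14.55
ee_pos: [0.4915, 0.1542, 0.2108]
orientation: [-2.247, -2.195, 0.001]
ft_force: [-0.2, 0.2, -0.5]
opening: 0.001
grip_force: 0.0
rod {'bbox': [210.8, 136.6, 289.3, 167.9], 'confidence': 0.73}
rod {'bbox': [197.3, 176.5, 278.8, 221.6], 'confidence': 0.68}
lift_tab {'bbox': [286.3, 194.9, 323.2, 233.7], 'confidence': 0.82}
```

View pics/scene5.png

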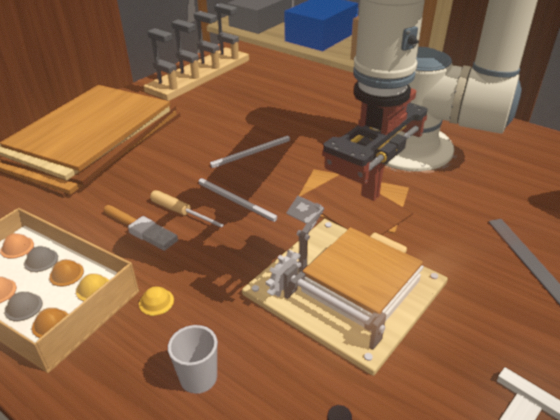

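The plate is flat at (365,270), the pawl is thrown back at (305,212), the rod lies on the bench at (237,199), and the hand is clear.

```bash
python3 -c "
from h import *
print(finish_job())"
```

```text
the job is handed in; nothing more can be done
None
```

I handed the job in at about 14.6 s; the last picture shows the pawl thrown back, the plate flat on the panel, the rod lying on the bench and the hand clear, but the hand-in returned no verdict.

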